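# Feel the free play of a rock splitter's crank

## Robot

A 7-joint arm with a two-finger parallel gripper is mounted at the origin on the work surface. World frame = base frame: x ahead of the robot, y to its left, z up, the work surface at z = 0. Lengths are in m, angles in rad, forces in N, time in s.
With the tool pointing down it reaches from about 0.425 to 0.925 m from the base axis. Payload 6.8 kg.
Tool frame: the origin (TCP) lies midway between the tips of the shut fingers; the grasp point (between the pads) lies 19 mm behind it; z points along the fingers, x is the direction in which the jaws open and shut, and the axes are right-handed (so a half turn about z gives the same grasp; the last joint's range is limited). The gripper opens to 85 mm and grips with 20 to 120 N. Pads are 22 mm wide; open, the fingers measure 114 mm over their backs; the gripper's body (76 mm by 85 mm) begins 54 mm behind the grasp point. The pads swing forward as they close: fully open they stand 13 mm farther back than shut.
Start: joints at [-0.108, 0.477, 0.022, 1.555, -0.011, 1.109, -0.083], TCP at [0.675, 0, 0.231] pointing down, gripper open.
Joint ranges: [-2.96, 2.96], [-0.34, 2.1], [-1.41, 1.46], [0.24, 2.44], [-1.37, 4.51], [0.17, 1.92], [-2.96, 2.96]. Speed limits (rad/s): [2.39, 2.39, 3.14, 3.14, 3.14, 3.14, 3.14].

## Interface

Orientations are given as a unit quaternion [w, x, y, z].
In Python, from station import bot, imaging, nets gives the robot as it stands. The module is installed in compiled form; this text tells all that it offers.
- The arm moves only by the tool apply_moves, never from a script. Its argument "moves" is text: rows parted by semicolons, each of 7 numbers parted by spaces: the gripper command: -1 is fully open, 1 is shut, values between are in proportion, then the shift along the tool's x, y, z normalised to -1 to 1, where 1 is 120 mm, then the turn, a rotation vector about the tool's x, y, z normalised to -1 to 1, where 1 is 4 degrees. In form: hand dx dy dz rx ry rz; .... A call has 1 to 12 rows; each row shifts and turns the commanded pose from where the row before left it, along the tool's axes as they then stand; what a row does not reach is not made up. A row lasts 1/12 s, in which the tool goes at most 41.7 mm and 7.16 degrees, less where a joint would pass 70% of its speed; a pose out of reach is approached as far as the arm can. A call with a number of a shift or a turn outside -1 to 1 is refused whole. A call with a gripper value outside its range is refused whole. The fingers move at their own pace and stop on an object; "force" is the grip in N (left out, the last holds). Time passes only in rows, so rows that do not move let the fingers close. It gives the time, the measured TCP pose, the force and the opening at its end, in the units of the state.
- bot.get_obs(): the state, without advancing time (a new reading comes with each control period).
- imaging.read_camera(name): name is "scene" or "side" or "wrist"; returns a dict with "image" (400x640x3 uint8, red, green, blue), "fx", "fy", "cx", "cy" (pixels), "view" (4x4, takes a point from world to camera coordinates); the wrist camera has in their place "mount" (4x4, takes a point from camera to tool coordinates, whose origin is the TCP and whose axes are the tool frame's). Camera axes: x right, y down, z forward; pixel columns grow to the right and rows downward; lengths in m; the calibration is good to about 2 mm. A picture is of the moment at which its call begins: read the wrist's pose just before it. There is no depth.
- bot.hand_in(): hands the job in, once; it reports no verdict.
Trained networks look in a picture, given as the dict that the camera call returned (one of the last four; its "shot" number tells which), for a name from the list of things; names that differ only in an ending like _2 or _b are one class to them, and where a whole thing is asked for, a point or a joint stands for the part that bears it (a point fixed in the world has none). Each returns a list of dicts, best first, with "score" (0 to 1); they miss things now and then, are a little off and sometimes report something else, mostly with a low value. They report only what shows in the picture. A call takes as long as a camera call.
- nets.spot_in(picture, name): "rect" ([left, top, right, bottom] in pixels, round what is visible of it).
- nets.outline_of(picture, name): "region" (400x640 bool, what is visible of it) and "rect" ([left, top, right, bottom] in pixels, round what is visible of it).
- nets.spot_point(picture, name): "location" ([column, row] in pixels: a listed point, or the origin of a listed thing).
The state is a dict: "t": time; "q": joint angles; "joint_vel": joint speeds; "joint_torque": joint torques, N m; "eef_pos": TCP position; "tool_rot": TCP orientation; "contact_force": force on the tool from outside, world axes, zero at the start; "torque": the same for the moment, N m; "gripper_width": opening from 0.0 (shut) to 1.0 (fully open).
Only numpy, scipy, OpenCV 4.12 (cv2) and the standard library are available. Lean on these libraries where they do the work, as an engineer would, in place of code of your own. Each camera call takes 0.05 s, during which the arm holds its last target.

## Task

Before the next rock is split, check the coupling of the screw splitter that has the single crank arm: by its knob, turn the crank clockwise (seen from above) until it meets resistance and pause there, then anticlockwise until it meets resistance and pause again. Do not force the crank on past its free play, so that the spindle and its pointer stay where they are. Then leave the crank in the middle of the free play you felt and let go.

Things in the scene. Friction and masses are not known exactly. Their poses are not given: they have to be found in the camera images.
- crank (a joint): Angle of the crank on the spindle, rad, growing anticlockwise from above, about a vertical axis. Free play 35 to 65 degrees in all; its ends are not told and 0 is NOT its middle. In the play it turns with under 1 N at the knob and stays where left; at each end it stops hard against the spindle, which creeps round only above about 35 N at the knob. 8 N is plenty to feel the stop.
- crank_knob (a point): Centre, half-way up, of the upright black cylindrical knob at the end of the flat steel crank arm on top of the taller splitter: 30 mm in diameter, 60 mm tall, 110 mm from the crank's axis, rigid with the arm, the splitter's highest part. The arm, 22 mm wide, lies 34 to 44 mm below this point; nothing else is near.
- crank_axis (a point): Point on the crank's vertical axis, level with the knob's centre, 20 mm above the nearest metal. The splitter is a fixed iron frame 140 x 170 mm, 165 mm tall (262 mm to the top of the knob), with a brown rock held in it. The other, lower splitter with a round handwheel and no rock is not concerned.
- pointer (a point): Round tip of the spindle's thin steel pointer, 65 mm from the crank's axis and 58 mm below the knob's centre, on the side away from the crank arm. It turns with the spindle, not with the crank, and must stay within 12 mm of where it starts. Its direction does not tell the middle of the play.

How it is judged:
On the way, in this order (a step that is already met when the one before it is completed fails the run):
1. the crank is turned clockwise to within 4 degrees of the end of its free play, or against it, and kept there for 0.2 s (value of joint crank below -0.03 rad), for 0.2 s.
2. then the crank is turned anticlockwise to within 4 degrees of the other end of its free play, or against it, and kept there for 0.2 s (value of joint crank above 0.68 rad), for 0.2 s.
At the end, for the whole second after the job is handed in: The crank stands still, released, within 10 degrees of the middle of its free play, and the pointer of the spindle is within 12 mm of where it was at the start (value of joint crank between 0.15 and 0.5 rad and velocity of joint crank between -0.05 and 0.05 rad/s and distance of pointer from where it was at the start of the episode below 0.012 m); the robot touches nothing.
It fails at once if the spindle is forced round: its pointer moves more than 12 mm from where it was at the start (distance of pointer from where it was at the start of the episode above 0.012 m).
It also fails if it takes over 58 s, if anything falls off the work surface, if the arm or the gripper's body presses on something with over 40 N, if the wrist force passes 120 N, or if a joint passes its speed limit or range.

## Working session

There is one attempt and no reset: what is moved stays moved. The work goes in short steps, Python scripts to look and compute and a tool call to move; the robot and the scene stay as the last step left them, time stands still between calls to the robot, and variables do not carry over. Pictures are saved under pics/ and viewed, and the job is handed in when it is done.

Besides the shell and the picture viewer there is one more tool, called after "Request:" in YAML: its name, and indented under it one key for each argument. apply_moves: Moves the arm, as the interface text tells. Scaled input: -1 to 1 covers 120 mm each way for a shift and 4 degrees each way for a turn. Its arguments: {"type":"object","properties":{"moves":{"type":"string"},"force":{"type":"number"}},"required":["moves"]}

```bash
mkdir -p pics
cat > h.py <<'E'
import numpy as np, cv2
from station import bot, imaging, nets
def proj(p,c):
    q=c['view']@np.r_[p,1]; return np.array([c['fx']*q[0]/q[2]+c['cx'],c['fy']*q[1]/q[2]+c['cy']])
def tri(obs):
    from scipy.optimize import least_squares
    f=lambda p: np.concatenate([proj(p,c)-np.array(l) for c,l in obs])
    r=least_squares(f,[0.65,0,0.2]); return r.x, np.abs(r.fun).max()
E
python3 - <<'E'
from h import *
o=bot.get_obs(); print(o)
P={}
for n in ['scene','side']:
    c=imaging.read_camera(n); P[n]=c
    cv2.imwrite(f'pics/{n}0.png',cv2.cvtColor(c['image'],cv2.COLOR_RGB2BGR))
    C=np.linalg.inv(c['view']); print(n,C[:3,3],c['fx'])
D={}
for k in ['crank_knob','crank_axis','pointer']:
    for n in P:
        r=nets.spot_point(P[n],k); D[n,k]=r
        print(k,n,[(np.round(a['location'],1),round(a['score'],2)) for a in r[:3]])
    if D['scene',k] and D['side',k]: print(tri([(P[n],D[n,k][0]['location']) for n in P]))
E
```

```text
{'t': 0.0, 'q': array([-0.1081039 ,  0.47778675,  0.02233092,  1.55644039, -0.01147882,
        1.10928117, -0.08308883]), 'joint_vel': array([-0.00156093,  0.00088037,  0.00217781,  0.00062063,  0.00092401,
        0.00066855, -0.00087513]), 'joint_torque': array([-5.45967814e-04, -5.96443820e+01,  1.60769675e+00, -2.81194621e+01,
        1.24063640e-02,  9.39900521e-03,  2.20753498e-05]), 'eef_pos': array([ 6.74420126e-01, -1.19146024e-05,  2.30339160e-01]), 'tool_rot': array([ 7.35610647e-05,  9.99999600e-01,  2.70321114e-05, -8.90725558e-04]), 'contact_force': array([-0.05580742, -0.55689084, -0.35241398]), 'torque': array([-0.00459243, -0.04083492, -0.01367982]), 'gripper_width': 1.003665263115617}
scene [ 1.18637127 -0.42740606  0.62391496] 403.113933924619
side [ 0.31143839 -0.61855099  0.65956546] 366.63367946521487
crank_knob scene [(array([172.7, 186.4]), 0.75)]
crank_knob side [(array([326.2, 280.5]), 0.62)]
(array([ 0.45238497, -0.26593551,  0.23162987]), np.float64(0.00424936423414124))
crank_axis scene [(array([201.1, 207.9]), 0.88)]
crank_axis side [(array([381.8, 255.9]), 0.79)]
(array([ 0.55764792, -0.24937009,  0.22943791]), np.float64(0.09318654919573532))
pointer scene [(array([242.6, 235. ]), 0.59)]
pointer side [(array([384. , 251.9]), 0.69)]
(array([ 0.59983637, -0.19371158,  0.17073806]), np.float64(1.0312243130604202))
```

View pics/scene0.png

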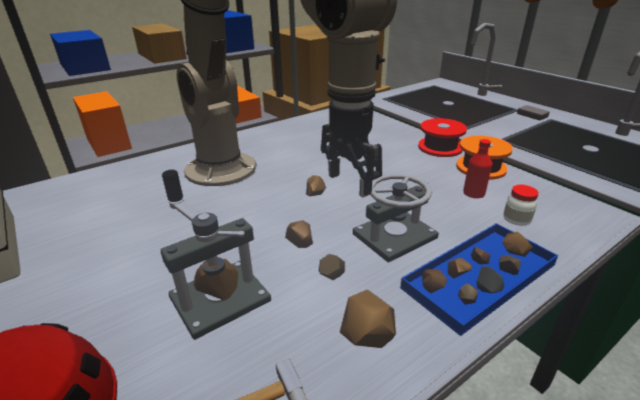

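View pics/side0.png

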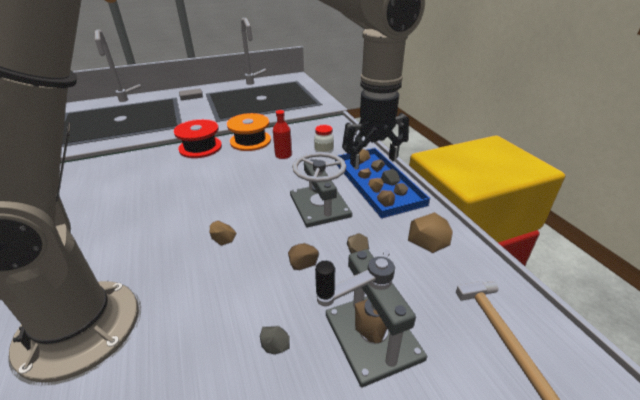

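The scene and side views show the knob at (172,186) in scene and (326,280) in side, and the arm pointing roughly -x from the hub. The triangulated knob height is 0.232 and its radius is 107 mm, both as specified. Next I move above it.

Request:
apply_moves:
  moves: "-1 0 0 -0.28 0 0 0;-1 0 0 -0.28 0 0 0;-1 0 0 -0.28 0 0 0;-1 -0.206 0.246 0 0 0 0;-1 -0.206 0.246 0 0 0 0;-1 -0.206 0.246 0 0 0 0;-1 -0.206 0.246 0 0 0 0;-1 -0.206 0.246 0 0 0 0;-1 -0.206 0.246 0 0 0 0;-1 -0.206 0.246 0 0 0 0;-1 -0.206 0.246 0 0 0 0;-1 -0.206 0.246 0 0 0 0"
  force: 30

```text
t: 1.4
eef_pos: [0.451, -0.2669, 0.3324]
tool_rot: [0.0, 1.0, -0.0, 0.0]
contact_force: [0.2, -0.7, -0.1]
gripper_width: 0.998
```

Request:
apply_moves:
  moves: "-1 0 0 0 0 0 1;-1 0 0 0 0 0 1;-1 0 0 0 0 0 1;-1 0 0 0 0 0 1;-1 0 0 0 0 0 1;-1 0 0 0 0 0 1;-1 0 0 0 0 0 1;-1 0 0 0 0 0 1;-1 0 0 0 0 0 1;-1 0 0 0 0 0 1"

```text
t: 2.23
eef_pos: [0.4525, -0.2656, 0.3322]
tool_rot: [-0.0, 0.939, -0.344, 0.0]
contact_force: [-0.7, -0.6, 0.2]
gripper_width: 0.997
```

Request:
apply_moves:
  moves: "-1 0 0 0 0 0 1;-1 0 0 0 0 0 1;-1 0 0 0 0 0 1;-1 0 0 0 0 0 1;-1 0 0 0 0 0 1;-1 0 0 0 0 0 1;-1 0 0 0 0 0 1;-1 0 0 0 0 0 1;-1 0 0 0 0 0 1;-1 0 0 0 0 0 1;-1 0 0 0 0 0 0.25;-1 0 0 0 0 0 0"

```text
t: 3.23
eef_pos: [0.4525, -0.2656, 0.3322]
tool_rot: [-0.0, 0.761, -0.649, 0.0]
contact_force: [0.1, 0.6, 0.2]
gripper_width: 1.001
```

```bash
cat >> h.py <<'E'
from scipy.spatial.transform import Rotation as R
def wristcam():
    o=bot.get_obs(); c=imaging.read_camera('wrist')
    q=o['tool_rot']; T=np.eye(4); T[:3,:3]=R.from_quat([q[1],q[2],q[3],q[0]]).as_matrix(); T[:3,3]=o['eef_pos']
    c2=dict(c); c2['view']=np.linalg.inv(T@c['mount']); return o,c,c2
E
python3 - <<'E'
from h import *
o,c,c2=wristcam()
cv2.imwrite('pics/w1.png',cv2.cvtColor(c['image'],cv2.COLOR_RGB2BGR))
print(o['eef_pos'],o['q'])
O={}
for k in ['crank_knob','crank_axis','pointer']: 
    r=nets.spot_point(c,k); print(k,[(np.round(a['location'],1),round(a['score'],2)) for a in r[:3]]); O[k]=[(c2,r[0]['location'])] if r else []
for n in ['scene','side']:
    d=imaging.read_camera(n); cv2.imwrite(f'pics/{n}1.png',cv2.cvtColor(d['image'],cv2.COLOR_RGB2BGR))
    for k in O:
        r=nets.spot_point(d,k); print(n,k,[(np.round(a['location'],1),round(a['score'],2)) for a in r[:2]])
        if r and r[0]['score']>.4: O[k].append((d,r[0]['location']))
for k in O: print(k,tri(O[k]))
for p in ([.45238,-.2659,.2316],[.5576,-.2494,.2294],[.5998,-.1937,.1707]): print(proj(p,c2))
E
```

```text
[ 0.45250903 -0.2656245   0.33219403] [ 0.1498893   0.13806254  0.29577842  1.797404   -0.04294387  1.21220256
 -0.9549041 ]
crank_knob [(array([315.6, 203.2]), 0.67)]
crank_axis [(array([320.1,  66.4]), 0.92)]
pointer [(array([272.4,  23.3]), 0.66)]
scene crank_knob [(array([172.3, 184.4]), 0.97)]
scene crank_axis [(array([203.9, 209.9]), 0.8)]
scene pointer []
side crank_knob [(array([327.3, 280.2]), 0.92)]
side crank_axis [(array([385.9, 256.8]), 0.7)]
side pointer [(array([383. , 252.6]), 0.57)]
crank_knob (array([ 0.45181207, -0.26532726,  0.23419409]), np.float64(1.6060720496542444))
crank_axis (array([ 0.5646996 , -0.25002566,  0.22696099]), np.float64(1.3732981057507345))
pointer (array([ 0.60193085, -0.19785342,  0.17541075]), np.float64(3.8142396892396846))
[317.25575479 201.48437896]
[317.51295399  74.98560818]
[267.53883852  28.07285336]
```

View pics/w1.png

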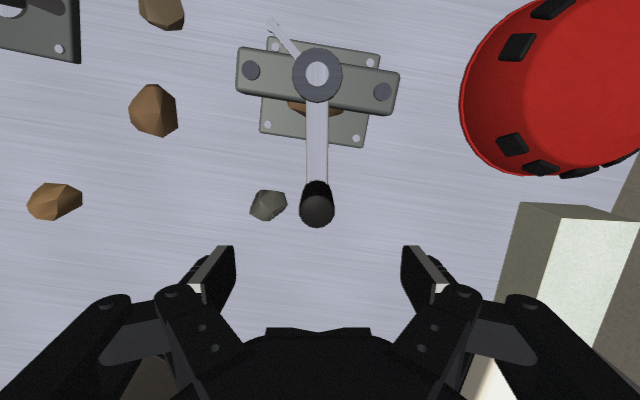

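The wrist view shows the arm vertical at column 317, the knob at (316,205) and the jaws centred at column 318, so tool x is tangential (positive is anticlockwise). The pointer tip is at about (270,20). I'll descend and close the fingers to a loose cage of about 40 mm round the knob.

Request:
apply_moves:
  moves: "-1 0 0 0.24 0 0 0;-1 0 0 0.24 0 0 0;-1 0 0 0.24 0 0 0;-1 0 0 0.24 0 0 0;-1 0 0 0 0 0 0;0.05 0 0 0 0 0 0;0.05 0 0 0 0 0 0;0.05 0 0 0 0 0 0;0.05 0 0 0 0 0 0;0.05 0 0 0 0 0 0;0.05 0 0 0 0 0 0;0.05 0 0 0 0 0 0"
  force: 30

```text
t: 4.83
eef_pos: [0.4528, -0.2658, 0.2174]
tool_rot: [-0.0, 0.76, -0.649, 0.0]
contact_force: [-0.4, 1.2, -0.4]
gripper_width: 0.476
```

Run:
```python
from h import *
o,c,c2=wristcam()
cv2.imwrite('pics/w2.png',cv2.cvtColor(c['image'],cv2.COLOR_RGB2BGR))
print(o['gripper_width'],o['contact_force'],o['eef_pos'])
```

```text
0.4756225018537515 [-0.36210951  1.18719642 -0.42694972] [ 0.4527561  -0.26575669  0.21741504]
```

View pics/w2.png

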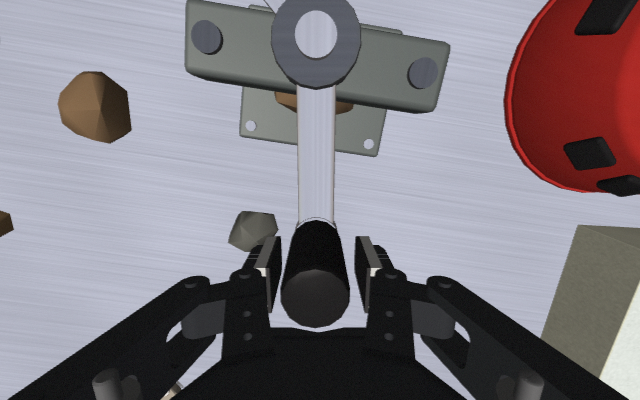

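The knob top is centred between the pads at (316,295), with a gap on each side. I'll turn clockwise in small steps.

Request:
apply_moves:
  moves: "0.05 -0.016 0 0 0 0 0.25;0.05 -0.016 0 0 0 0 0.25;0.05 -0.016 0 0 0 0 0.25;0.05 -0.016 0 0 0 0 0.25;0.05 -0.016 0 0 0 0 0.25"

```text
t: 5.3
eef_pos: [0.4513, -0.2559, 0.2169]
tool_rot: [0.0, 0.731, -0.683, 0.0]
contact_force: [1.2, -0.6, -1.3]
gripper_width: 0.477
```

```bash
cat > st.py <<'E'
from h import *
o=bot.get_obs(); q=o['tool_rot']; M=R.from_quat([q[1],q[2],q[3],q[0]]).as_matrix()
p=o['eef_pos']; A=np.array([.561,-.249])
d=p[:2]-A
print('t',round(o['t'],2),'F tool',np.round(M.T@o['contact_force'],1),'ang',round(np.degrees(np.arctan2(d[1],d[0]))%360,1),'r',round(np.hypot(*d)*1e3,1),'tooly',round(np.degrees(np.arctan2(M[1,1],M[0,1]))%360,1),'w',round(o['gripper_width'],3))
E
python3 st.py
```

```text
t 5.3 F tool [ 0.7 -1.2  1.3] ang 183.6 r 109.9 tooly 183.9 w 0.477
```

Request:
apply_moves:
  moves: "0.05 -0.016 0 0 0 0 0.25;0.05 -0.016 0 0 0 0 0.25;0.05 -0.016 0 0 0 0 0.25;0.05 -0.016 0 0 0 0 0.25"

```text
t: 5.63
eef_pos: [0.451, -0.2483, 0.2169]
tool_rot: [-0.0, -0.706, 0.708, 0.0]
contact_force: [0.4, 0.1, -0.7]
gripper_width: 0.478
```

```bash
python3 st.py
```

```text
t 5.63 F tool [-0.1 -0.4  0.7] ang 179.6 r 110.0 tooly 179.9 w 0.478
```

Request:
apply_moves:
  moves: "0.05 -0.016 0 0 0 0 0.25;0.05 -0.016 0 0 0 0 0.25;0.05 -0.016 0 0 0 0 0.25;0.05 -0.016 0 0 0 0 0.25"

```text
t: 5.97
eef_pos: [0.4512, -0.2406, 0.2169]
tool_rot: [-0.0, -0.681, 0.732, 0.0]
contact_force: [-0.2, -0.8, 0.8]
gripper_width: 0.479
```

```bash
python3 st.py
```

```text
t 5.97 F tool [ 0.8  0.2 -0.8] ang 175.6 r 110.1 tooly 175.9 w 0.479
```

Request:
apply_moves:
  moves: "0.05 -0.016 0 0 0 0 0.25;0.05 -0.016 0 0 0 0 0.25;0.05 -0.016 0 0 0 0 0.25;0.05 -0.016 0 0 0 0 0.25"

```text
t: 6.3
eef_pos: [0.452, -0.233, 0.2169]
tool_rot: [0.0, -0.655, 0.755, -0.0]
contact_force: [-1.0, -0.8, -1.0]
gripper_width: 0.477
```

```bash
python3 st.py
```

```text
t 6.3 F tool [0.9 0.8 1. ] ang 171.6 r 110.2 tooly 171.9 w 0.477
```

Request:
apply_moves:
  moves: "0.05 -0.016 0 0 0 0 0.25;0.05 -0.016 0 0 0 0 0.25;0.05 -0.016 0 0 0 0 0.25;0.05 -0.016 0 0 0 0 0.25"

```text
t: 6.63
eef_pos: [0.4533, -0.2271, 0.217]
tool_rot: [-0.001, -0.628, 0.778, -0.001]
contact_force: [1.7, -9.9, -5.0]
gripper_width: 0.476
```

```bash
python3 st.py
```

```text
t 6.63 F tool [ 9.3 -3.8  5. ] ang 168.5 r 109.9 tooly 167.9 w 0.476
```

It met resistance: 9 N tangential at TCP angle 168.5°. I'll pause here.

Request:
apply_moves:
  moves: "0.05 0 0 0 0 0 0;0.05 0 0 0 0 0 0;0.05 0 0 0 0 0 0;0.05 0 0 0 0 0 0;0.05 0 0 0 0 0 0"

```text
t: 7.05
eef_pos: [0.4532, -0.2272, 0.2169]
tool_rot: [-0.0, -0.629, 0.778, -0.001]
contact_force: [1.1, -5.7, -2.7]
gripper_width: 0.472
```

```bash
python3 st.py;python3 - <<'E'
from h import *
o,c,c2=wristcam()
cv2.imwrite('pics/w3.png',cv2.cvtColor(c['image'],cv2.COLOR_RGB2BGR))
O=[]
r=nets.spot_point(c,'crank_knob'); print(r[:1]); O+= [(c2,r[0]['location'])] if r else []
for n in ['scene','side']:
    d=imaging.read_camera(n)
    r=nets.spot_point(d,'crank_knob')
    if r: print(n,r[0]); O.append((d,r[0]['location']))
print(tri(O))
E
```

```text
t 7.05 F tool [ 5.3 -2.3  2.7] ang 168.5 r 110.0 tooly 167.9 w 0.472
[{'location': [325.0, 265.3], 'score': 0.58}]
scene {'location': [189.4, 178.9], 'score': 0.6}
side {'location': [318.0, 265.3], 'score': 0.65}
(array([ 0.45233749, -0.23121025,  0.23332452]), np.float64(1.575881737904723))
```

View pics/w3.png

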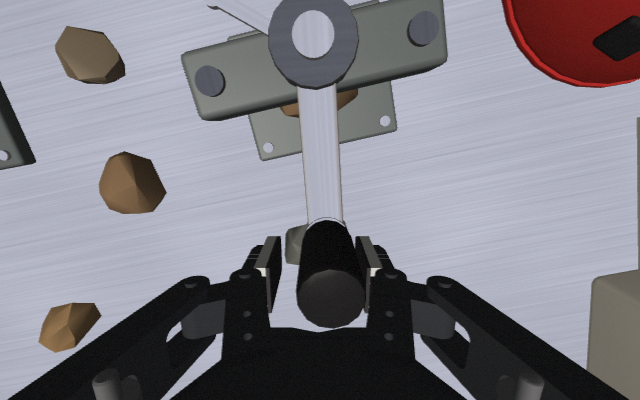

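The knob sits against the right pad (330,298), the arm is still, and the force holds at 5 N, so this is the stop, with the knob at about 171°. Now anticlockwise.

Request:
apply_moves:
  moves: "0.05 0.032 -0.0006 0 0 0 -0.5;0.05 0.032 -0.0006 0 0 0 -0.5;0.05 0.032 -0.0006 0 0 0 -0.5;0.05 0.032 -0.0006 0 0 0 -0.5;0.05 0.032 -0.0006 0 0 0 -0.5;0.05 0.032 -0.0006 0 0 0 -0.5;0.05 0.032 -0.0006 0 0 0 -0.5;0.05 0.032 -0.0006 0 0 0 -0.5;0.05 0.032 -0.0006 0 0 0 -0.5;0.05 0.032 -0.0006 0 0 0 -0.5"

```text
t: 8.18
eef_pos: [0.4521, -0.2634, 0.2169]
tool_rot: [-0.0, 0.755, -0.656, -0.0]
contact_force: [0.6, 1.3, 0.2]
gripper_width: 0.477
```

```bash
python3 st.py
```

```text
t 8.18 F tool [-1.2 -0.8 -0.2] ang 187.5 r 109.9 tooly 188.1 w 0.477
```

Request:
apply_moves:
  moves: "0.05 0.032 -0.0006 0 0 0 -0.5;0.05 0.032 -0.0006 0 0 0 -0.5;0.05 0.032 -0.0006 0 0 0 -0.5;0.05 0.032 -0.0006 0 0 0 -0.5;0.05 0.032 -0.0006 0 0 0 -0.5;0.05 0.032 -0.0006 0 0 0 -0.5;0.05 0.032 -0.0006 0 0 0 -0.5"

```text
t: 8.77
eef_pos: [0.4591, -0.2893, 0.2169]
tool_rot: [-0.0, 0.829, -0.559, -0.0]
contact_force: [-0.5, 0.2, 0.9]
gripper_width: 0.476
```

```bash
python3 st.py
```

```text
t 8.77 F tool [-0.4  0.4 -0.9] ang 201.6 r 109.6 tooly 202.1 w 0.476
```

Request:
apply_moves:
  moves: "0.05 0.016 0 0 0 0 -0.25;0.05 0.016 0 0 0 0 -0.25;0.05 0.016 0 0 0 0 -0.25;0.05 0.016 0 0 0 0 -0.25;0.05 0.016 0 0 0 0 -0.25"

```text
t: 9.18
eef_pos: [0.4629, -0.2984, 0.2169]
tool_rot: [-0.0, 0.853, -0.522, -0.0]
contact_force: [0.5, 0.7, -0.3]
gripper_width: 0.478
```

```bash
python3 st.py
```

```text
t 9.18 F tool [-0.4 -0.8  0.3] ang 206.7 r 109.8 tooly 207.1 w 0.478
```

Request:
apply_moves:
  moves: "0.05 0.016 0 0 0 0 -0.25;0.05 0.016 0 0 0 0 -0.25;0.05 0.016 0 0 0 0 -0.25;0.05 0.016 0 0 0 0 -0.25"

```text
t: 9.52
eef_pos: [0.4666, -0.3053, 0.2169]
tool_rot: [-0.0, 0.871, -0.492, -0.0]
contact_force: [-0.4, 0.2, -0.5]
gripper_width: 0.474
```

```bash
python3 st.py
```

```text
t 9.52 F tool [-0.4  0.2  0.5] ang 210.8 r 109.9 tooly 211.1 w 0.474
```

Request:
apply_moves:
  moves: "0.05 0.016 0 0 0 0 -0.25;0.05 0.016 0 0 0 0 -0.25;0.05 0.016 0 0 0 0 -0.25;0.05 0.016 0 0 0 0 -0.25"

```text
t: 9.85
eef_pos: [0.4707, -0.3118, 0.2169]
tool_rot: [-0.0, 0.887, -0.461, -0.0]
contact_force: [-0.4, 0.6, 0.3]
gripper_width: 0.476
```

```bash
python3 st.py
```

```text
t 9.85 F tool [-0.7 -0.  -0.3] ang 214.8 r 110.0 tooly 215.1 w 0.476
```

Request:
apply_moves:
  moves: "0.05 0.016 0 0 0 0 -0.25;0.05 0.016 0 0 0 0 -0.25;0.05 0.016 0 0 0 0 -0.25;0.05 0.016 0 0 0 0 -0.25"

```text
t: 10.18
eef_pos: [0.4753, -0.318, 0.2169]
tool_rot: [0.0, 0.903, -0.43, 0.0]
contact_force: [-0.4, 1.2, -0.4]
gripper_width: 0.475
```

```bash
python3 st.py
```

```text
t 10.18 F tool [-1.2 -0.4  0.4] ang 218.8 r 110.0 tooly 219.1 w 0.475
```

Request:
apply_moves:
  moves: "0.05 0.016 0 0 0 0 -0.25;0.05 0.016 0 0 0 0 -0.25;0.05 0.016 0 0 0 0 -0.25;0.05 0.016 0 0 0 0 -0.25"

```text
t: 10.52
eef_pos: [0.4802, -0.3237, 0.2169]
tool_rot: [-0.0, 0.917, -0.398, -0.0]
contact_force: [-3.0, 6.5, 1.9]
gripper_width: 0.476
```

```bash
python3 st.py
```

```text
t 10.52 F tool [-6.8 -2.2 -1.9] ang 222.7 r 110.0 tooly 223.1 w 0.476
```

Request:
apply_moves:
  moves: "0.05 0.006 0 0 0 0 0;0.05 0 0 0 0 0 0;0.05 0 0 0 0 0 0;0.05 0 0 0 0 0 0;0.05 0 0 0 0 0 0;0.05 0 0 0 0 0 0"

```text
t: 11.02
eef_pos: [0.4801, -0.3236, 0.2168]
tool_rot: [-0.0, 0.917, -0.399, -0.001]
contact_force: [-2.3, 3.9, 2.5]
gripper_width: 0.479
```

```bash
python3 st.py
python3 - <<'E'
from h import *
o,c,c2=wristcam()
cv2.imwrite('pics/w4.png',cv2.cvtColor(c['image'],cv2.COLOR_RGB2BGR))
O=[]
for n in ['scene','side']:
    d=imaging.read_camera(n)
    r=nets.spot_point(d,'crank_knob')
    if r: print(n,r[0]); O.append((d,r[0]['location']))
print(tri(O))
E
```

```text
t 11.02 F tool [-4.4 -1.  -2.5] ang 222.7 r 110.0 tooly 223.0 w 0.479
scene {'location': [146.3, 202.4], 'score': 0.62}
side {'location': [357.0, 303.0], 'score': 0.94}
(array([ 0.47778747, -0.32236881,  0.23084789]), np.float64(1.0718945853356843))
```

View pics/w4.png

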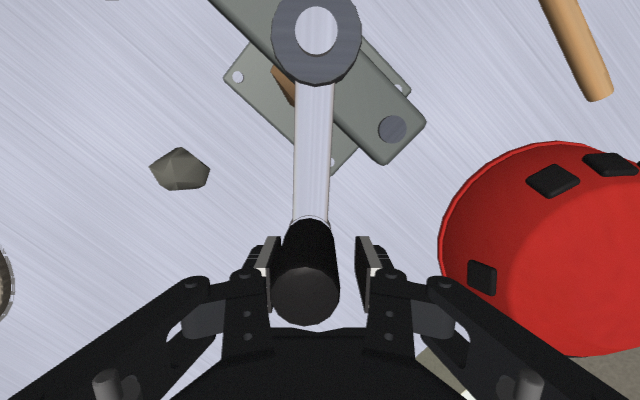

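The second stop is at TCP angle 222.7°, with a steady 4 N and the knob on the left pad (305,295). The play is about 49°. The middle is TCP 195.6°, so I push clockwise to about 193° (half the gap is about 2.6°), back off to centre the cage, and open.

Request:
apply_moves:
  moves: "0.05 -0.032 -0.0006 0 0 0 0.5;0.05 -0.032 -0.0006 0 0 0 0.5;0.05 -0.032 -0.0006 0 0 0 0.5;0.05 -0.032 -0.0006 0 0 0 0.5;0.05 -0.032 -0.0006 0 0 0 0.5;0.05 -0.032 -0.0006 0 0 0 0.5;0.05 -0.032 -0.0006 0 0 0 0.5;0.05 -0.032 -0.0006 0 0 0 0.5;0.05 -0.032 -0.0006 0 0 0 0.5;0.05 -0.032 -0.0006 0 0 0 0.5"

```text
t: 12.1
eef_pos: [0.4602, -0.2931, 0.2172]
tool_rot: [0.0, 0.833, -0.553, 0.001]
contact_force: [-0.8, -0.8, -0.5]
gripper_width: 0.475
```

Request:
apply_moves:
  moves: "0.05 -0.032 -0.0006 0 0 0 0.5;0.05 -0.032 -0.0006 0 0 0 0.5;0.05 -0.032 -0.0006 0 0 0 0.5;0.05 -0.016 0 0 0 0 0.25;0.05 -0.016 0 0 0 0 0.25;0.05 -0.016 0 0 0 0 0.25;0.05 0 0 0 0 0 0"

```text
t: 12.68
eef_pos: [0.4545, -0.2757, 0.217]
tool_rot: [-0.0, 0.788, -0.616, 0.0]
contact_force: [-0.3, -0.3, -0.3]
gripper_width: 0.473
```

```bash
python3 st.py
```

```text
t 12.68 F tool [0.3 0.3 0.3] ang 194.1 r 109.8 tooly 194.0 w 0.473
```

Request:
apply_moves:
  moves: "0.05 -0.016 0 0 0 0 0.25;0.05 0 0 0 0 0 0;0.05 0.02 0 0 0 0 -0.25;0.05 0.02 0 0 0 0 -0.25;0.05 0 0 0 0 0 0;-1 0 0 0 0 0 0;-1 0 0 0 0 0 0;-1 0 0 0 0 0 0;-1 0 0 0 0 0 0;-1 0 0 0 0 0 0;-1 0 0 0 0 0 0;-1 0 0 0 0 0 0"

```text
t: 13.68
eef_pos: [0.455, -0.2785, 0.2169]
tool_rot: [-0.0, 0.793, -0.609, -0.0]
contact_force: [0.1, 1.0, 0.5]
gripper_width: 1.0
```

Request:
apply_moves:
  moves: "-1 0 0 0 0 0 0;-1 0 0 0 0 0 0;-1 0 0 -0.2 0 0 0;-1 0 0 -0.2 0 0 0;-1 0 0 -0.2 0 0 0;-1 0 0 -0.2 0 0 0;-1 0 0 -0.2 0 0 0;-1 0 0 0 0 0 0;-1 0 0 0 0 0 0"

```text
t: 14.43
eef_pos: [0.4556, -0.2789, 0.3382]
tool_rot: [-0.0, 0.793, -0.609, 0.001]
contact_force: [0.3, -0.4, -0.9]
gripper_width: 0.999
```

```bash
python3 st.py
python3 - <<'E'
from h import *
o,c,c2=wristcam()
cv2.imwrite('pics/w5.png',cv2.cvtColor(c['image'],cv2.COLOR_RGB2BGR))
O={}
P=[c2]
for k in ['crank_knob','crank_axis','pointer']:
    r=nets.spot_point(c,k); O[k]=[(c2,r[0]['location'])] if r else []
for n in ['scene','side']:
    d=imaging.read_camera(n)
    for k in O:
        r=nets.spot_point(d,k)
        if r: O[k].append((d,r[0]['location']))
for k in O: print(k,len(O[k]),O[k][0][1],tri(O[k]))
# wrist-only at known height
def onz(c,l,z):
    from scipy.optimize import least_squares
    return least_squares(lambda p: proj([p[0],p[1],z],c)-np.array(l),[.55,-.25]).x
K=onz(c2,O['crank_knob'][0][1],.232);A=onz(c2,O['crank_axis'][0][1],.232);Q=onz(c2,O['pointer'][0][1],.174)
print(K,A,Q,np.degrees(np.arctan2(*(K-A)[::-1]))%360)
E
```

```text
t 14.43 F tool [ 0.4 -0.2  0.9] ang 195.9 r 109.5 tooly 195.0 w 0.999
crank_knob 3 [314.0, 199.0] (array([ 0.45566235, -0.27651696,  0.23601915]), np.float64(1.7790432236024571))
crank_axis 3 [313.6, 67.5] (array([ 0.56293343, -0.24769708,  0.23305999]), np.float64(1.7785966982756918))
pointer 2 [275.4, 24.2] (array([ 0.60060822, -0.19814466,  0.1741434 ]), np.float64(0.9057109241002763))
[ 0.45575942 -0.27626904] [ 0.56386213 -0.24736752] [ 0.60099391 -0.19835659] 194.9680933553123
```

View pics/w5.png

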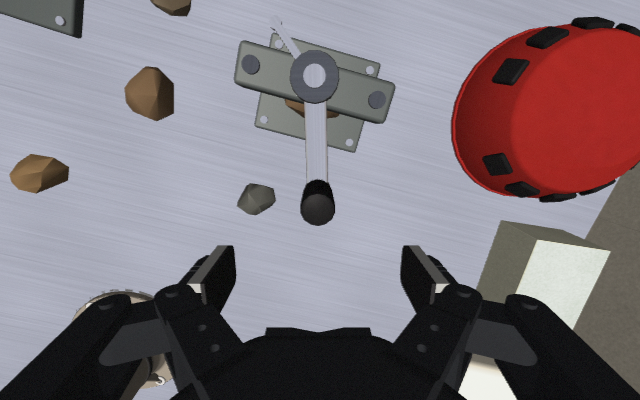

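The wrist view shows the crank free, with the knob at (317,205) and the crank angle about 195° against the felt middle of 195.6°. The pointer is at (0.601, -0.198), the same as before within about 1-2 mm. The gripper is clear.

```bash
python3 -c "
from station import bot
print(bot.hand_in())"
```

```text
the job is handed in; nothing more can be done
None
```

I checked the coupling in both directions, left the crank in the middle of its free play, released it and handed the job in. The hand-in gives no verdict.

- **Turning:** I closed the open gripper loosely round the knob (about 40 mm opening) and turned the crank clockwise until it resisted. The tangential force peaked at about 9 N and settled to 5 N, and I held it there for about 0.4 s. I then turned it anticlockwise until it resisted (about 7 N, settling to 4 N) and held for about 0.5 s.
- **Free play felt:** about 49°, with the knob going from about 171° to about 220°, so the middle is about 195.6°.
- **Last checks:** The wrist camera puts the crank at about 195°. The gripper is open and about 0.1 m above where it held the knob. The measured force is at noise level (about 1 N).
- **Pointer:** it measures (0.601, -0.198), against (0.602, -0.198) at the same height above the knob before turning and (0.600, -0.194) in the first look. That agrees within measurement error; those two early fixes were the weaker ones, with pixel residuals of 3.8 and 1.0. The highest knob force I read was about 9 N, well below the 35 N needed to move the spindle, though I only read it at the end of each move.

No check failed. The job took about 14.5 s of the 58 s allowed.

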